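# Find the heavy side of a breaker-drive return wheel and hold it down

## Task

The return wheel of a breaker drive sits in its bearing stand on the test bench, with a weight cast somewhere inside it that cannot be seen; the bearings are stiff, so it stays wherever it is turned. Turn the wheel by its pegs and feel which side is heavy, then bring the heavy side straight down and finish still gripping a peg, holding the wheel still so that a colleague can pin it. Leave the other things on the bench where they are.

Things in the scene. Friction and masses are not known exactly. Their poses are not given: they have to be found in the camera images.
- stand: Grey bearing stand, fixed. Base 240 (x) by 150 (y) by 14 mm; two posts 12 mm thick, 50 mm wide, at x = -92 and +92 mm carry round bearing housings of 40 mm diameter whose tops are 170 mm over the bench; nothing but the wheel is higher or between the posts. Origin: centre of the underside, on the bench. x runs along the wheel's level axle, z up. Place and yaw vary.
- axle (a point): Centre of the wheel, 150 mm above the stand's origin; fixed to the stand, axes as the stand's. Bearing friction takes 0.38 N m to turn, more than the weight inside can overcome, so the wheel stays where it is left. Gravity adds or takes off up to about 0.28 N m (15 % either way): none when the heavy side is straight down or straight up, most when it is level.
- wheel: Upright aluminium disc, 160 mm across, 26 mm thick, with 6 equal pegs: 16 mm thick, on a 95 mm radius, level, from x = -13 to -66 mm (-x side only), first one on +z, others every 60 deg about x. Turns without limit. Origin: its centre; x is the axle; the frame turns with it. A hidden 0.5 kg weight 58 mm off the axle, in a direction unrelated to the pegs, starts over 0.4 rad from straight down.
- screwdriver: Black-handled screwdriver lying near the stand, along its own x axis; leave it alone.
- fusebox: Small open grey fuse tray, 70 by 100 by 35 mm, near the stand; origin at the centre of its underside; leave it alone.
- meter: Grey multimeter lying on its back, 160 by 90 by 50 mm; origin at the centre of its underside; leave it alone.
- mouse: Black computer mouse, 100 by 56 by 32 mm; origin at the centre of its underside; leave it alone.
- mug: White mug, 80 mm diameter and 92 mm high, handle at its +y; origin at the centre of its underside; leave it alone.
- tape: Roll of black tape, 64 mm diameter and 19 mm high; origin at the centre of its underside; leave it alone.

How it is judged:
By the outcome, as a careful person would: the job done as asked, in the order asked, and still so for the second after the job is handed in, while the arm keeps its last pose, push and grip.
It also fails if it takes over 72 s, if anything falls off the work surface, if the arm or the gripper's body presses on something with over 40 N, if the wrist force passes 120 N, or if a joint passes its speed limit or range.

## Robot

A 6-joint arm with a two-finger parallel gripper is mounted at the origin on the work surface. World frame = base frame: x ahead of the robot, y to its left, z up, the work surface at z = 0. Lengths are in m, angles in rad, forces in N, time in s.
With the tool pointing down it reaches from about 0.425 to 0.95 m from the base axis. Payload 14.7 kg.
Tool frame: the origin (TCP) lies between the finger pads; the fingertips stand 25 mm ahead of it and the grasp point (between the pads) lies 6 mm ahead of it (manip.tip_extent is the distance from the TCP to the fingertips, in m); z points along the fingers, x is the direction in which the jaws open and shut, and the axes are right-handed (so a half turn about z gives the same grasp; the last joint's range is limited). The gripper opens to 85 mm and grips with 20 to 120 N. Pads are 22 mm wide; open, the fingers measure 114 mm over their backs; the gripper's body (76 mm by 85 mm) begins 54 mm behind the grasp point. The pads swing forward as they close: fully open they stand 13 mm farther back than shut.
Start: joints at [-1.396, 0.48, 1.596, -0, 1.065, -0.047], TCP at [0.143, -0.634, 0.256] pointing down, gripper open.
Joint ranges: [-2.75, 2.75], [-0.82, 2.05], [0.23, 2.67], [-1.56, 4.7], [0.09, 2.69], [-2.92, 2.92]. Speed limits (rad/s): [1.89, 1.89, 2.39, 3.01, 3.01, 3.01].

## Interface

Orientations are given as a rotation vector (axis times angle).
In Python, from workcell import manip gives the robot as it stands. The module is installed in compiled form; this text tells all that it offers. Calls block until the motion is done:
- manip.movep(position, orientation): joint-space move of the TCP to a pose.
- manip.move_linear(position, rotation=None, max_speed=0.15): straight line of the TCP; rotation=None keeps the orientation; max_speed is the mean speed in m/s.
- manip.move_joints(angles): joint-space move.
- manip.gripper_to(opening): finger opening in m; the grip force is fixed at half the most; returns when the fingers have stopped.
- manip.pause(seconds).
- manip.inverse_kinematics(position, orientation): joint angles nearest the present ones, or None.
- manip.read_camera(name): name is "side" or "top"; returns a dict with "image" (400x640x3 uint8, red, green, blue), "depth" (400x640 float32, m along the optical axis (not along the pixel's ray), 0 where there is no reading), "fx", "fy", "cx", "cy" (pixels), "camera_from_world" (4x4, takes a point from world to camera coordinates). Camera axes: x right, y down, z forward; pixel columns grow to the right and rows downward; lengths in m; the calibration is good to about 2 mm. A picture is of the moment at which its call begins.
A pose or a line that the arm cannot do raises manip.Unreachable and nothing moves.
- manip.sign_off(): hands the job in, once; it reports no verdict.
Trained networks look in a picture, given as the dict that the camera call returned (one of the last four; its "shot" number tells which), for a name from the list of things; names that differ only in an ending like _2 or _b are one class to them, and where a whole thing is asked for, a point or a joint stands for the part that bears it (a point fixed in the world has none). Each returns a list of dicts, best first, with "confidence" (0 to 1); they miss things now and then, are a little off and sometimes report something else, mostly with a low value. They report only what shows in the picture. A call takes as long as a camera call.
- manip.spot_in(thing, picture): "centre" ([x, y, z] in m, in the coordinates of the camera as it stood for that picture, good to about 4 mm: the middle of the surface that is visible of it).
- manip.cut_out(thing, picture): "mask" (400x640 bool, what is visible of it).
- manip.pinpoint(thing, picture): "centre" ([x, y, z] in m, in the coordinates of the camera as it stood for that picture, good to about 4 mm: a listed point, or the origin of a listed thing).
Readings, each from a call of its own:
- manip.read_clock(): time.
- manip.read_qpos(): joint angles.
- manip.read_joint_velocities(): joint speeds.
- manip.read_joint_efforts(): joint torques, N m.
- manip.read_tool_pos(): TCP position.
- manip.read_eef_rot(): TCP orientation.
- manip.read_wrist_force(): force on the tool from outside, world axes, zero at the start.
- manip.read_torque(): the same for the moment, N m.
- manip.read_width(): finger opening in m.
Only numpy, scipy, OpenCV 4.12 (cv2) and the standard library are available. Lean on these libraries where they do the work, as an engineer would, in place of code of your own. Each camera call takes 0.05 s, during which the arm holds its last target.

## Working session

There is one attempt and no reset: what is moved stays moved. The work goes in short steps, each a Python script; the robot and the scene stay as the last script left them, time stands still between calls to the robot, and variables do not carry over. Pictures are saved under pics/ and viewed, and the job is handed in when it is done.

```bash
mkdir -p pics; python3 - <<'E'
from workcell import manip
import cv2,numpy as np
print(manip.read_clock(),manip.read_qpos(),manip.read_tool_pos(),manip.read_eef_rot(),manip.read_width(),manip.tip_extent)
for n in ["side","top"]:
    p=manip.read_camera(n)
    cv2.imwrite(f"pics/{n}0.png",p["image"][:,:,::-1])
    T=np.array(p["camera_from_world"]);Ti=np.linalg.inv(T)
    print(n,Ti[:3,3].round(3),Ti[:3,2].round(3))
    for t in ["stand","axle","wheel","screwdriver","fusebox","meter","mouse","mug","tape"]:
        try:
            for d in manip.pinpoint(t,p)[:2]:
                print(t,round(d["confidence"],2),(Ti[:3,:3]@d["centre"]+Ti[:3,3]).round(3),[k for k in d])
        except Exception as e: print(t,e)
print(manip.read_clock())
E
```

```text
0.0 [-1.39563761e+00  4.80804592e-01  1.59689556e+00 -4.99984796e-06
  1.06510586e+00 -4.65867412e-02] [ 0.14291441 -0.63368744  0.25568197] [-2.45297363e+00  1.96150723e+00  1.43566783e-03] 0.08533427445282595 0.025
side [ 1.245 -0.572  0.853] [-0.61   0.448 -0.654]
stand 0.64 [ 0.551 -0.093  0.001] ['centre', 'confidence']
axle 0.97 [ 0.551 -0.092  0.15 ] ['centre', 'confidence']
wheel 0.77 [ 0.552 -0.096  0.149] ['centre', 'confidence']
wheel 0.67 [ 0.56  -0.472  0.001] ['centre', 'confidence']
screwdriver 0.38 [ 0.513  0.029 -0.001] ['centre', 'confidence']
screwdriver 0.24 [ 0.617 -0.238 -0.004] ['centre', 'confidence']
fusebox 0.73 [ 0.562 -0.474  0.   ] ['centre', 'confidence']
fusebox 0.63 [ 0.619 -0.235 -0.001] ['centre', 'confidence']
meter 0.86 [ 0.558 -0.473  0.001] ['centre', 'confidence']
mouse 0.78 [0.397 0.372 0.003] ['centre', 'confidence']
mug 0.83 [ 0.805 -0.044  0.   ] ['centre', 'confidence']
tape 0.63 [ 0.384 -0.229  0.001] ['centre', 'confidence']
top [ 0.388 -0.034  1.171] [ 0.182 -0.015 -0.983]
stand 0.62 [ 0.555 -0.098 -0.001] ['centre', 'confidence']
axle 0.73 [ 0.555 -0.097  0.151] ['centre', 'confidence']
wheel 0.67 [ 0.556 -0.094  0.149] ['centre', 'confidence']
wheel 0.26 [ 0.516  0.032 -0.002] ['centre', 'confidence']
screwdriver 0.9 [ 0.517  0.03  -0.001] ['centre', 'confidence']
screwdriver 0.63 [ 0.388 -0.224  0.003] ['centre', 'confidence']
fusebox 0.73 [ 0.554 -0.095  0.15 ] ['centre', 'confidence']
fusebox 0.72 [ 0.62  -0.238 -0.001] ['centre', 'confidence']
meter 0.6 [ 0.56  -0.471  0.002] ['centre', 'confidence']
mouse 0.97 [0.396 0.374 0.002] ['centre', 'confidence']
mug 0.69 [ 0.809 -0.045 -0.002] ['centre', 'confidence']
tape 0.6 [ 0.388 -0.227  0.001] ['centre', 'confidence']
1.0
```

View pics/side0.png

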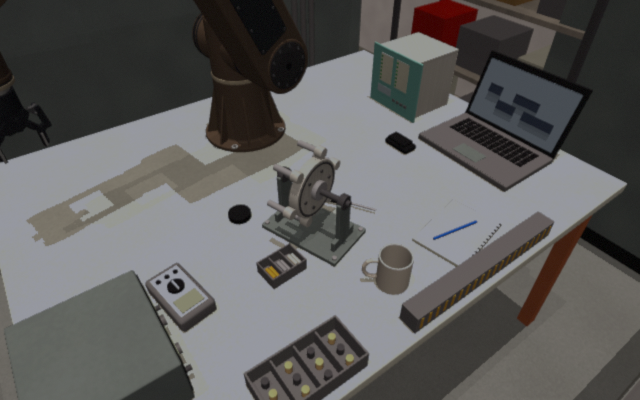

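View pics/top0.png

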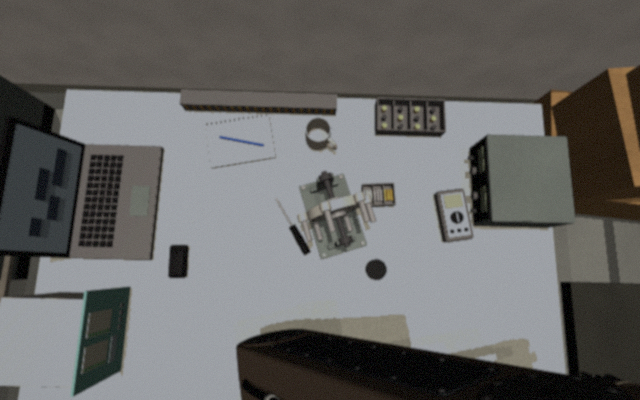

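```bash
cat > h.py <<'E'
from workcell import manip
import cv2,numpy as np
from scipy.spatial.transform import Rotation as R
def cloud(p):
    d=p["depth"];v,u=np.mgrid[:400,:640]
    c=np.stack([(u-p["cx"])/p["fx"]*d,(v-p["cy"])/p["fy"]*d,d],-1)
    Ti=np.linalg.inv(np.array(p["camera_from_world"]))
    w=c@Ti[:3,:3].T+Ti[:3,3]; w[d==0]=np.nan
    return w
E
python3 - <<'E'
from h import *
C=np.array([.553,-.095])
W=[]
for n in ["side","top"]:
    p=manip.read_camera(n); w=cloud(p)
    near=np.hypot(w[...,0]-C[0],w[...,1]-C[1])<.145
    m=near&(abs(w[...,2]-.014)<.005)
    pts=w[m]; r=cv2.minAreaRect(pts[:,:2].astype(np.float32)*1000);print(n,m.sum(),r,np.median(pts[:,2]))
    W.append(w[near&(w[...,2]>.02)])
    np.save(f"w_{n}.npy",w)
    ys,xs=np.where(near); a,b,c,d=ys.min(),ys.max(),xs.min(),xs.max()
    im=p["image"][a-35:b+10,c-20:d+20,::-1]
    im=cv2.resize(im,None,fx=4,fy=4,interpolation=cv2.INTER_CUBIC); im=np.clip(im*1.3,0,255); print(a-35,c-20,im.shape); cv2.imwrite(f"pics/{n}z.png",im[:600,:800])
    for t in ["stand"]:
        for q in manip.cut_out(t,p)[:1]:
            mm=q["mask"]&(abs(w[...,2]-.014)<.006); print(cv2.minAreaRect(w[mm][:,:2].astype(np.float32)*1000),mm.sum())
E
```

```text
side 2563 ((577.6632690429688, -100.50909423828125), (264.2930603027344, 225.5501708984375), 72.48596954345703) 0.01474968528664522
105 240 (708, 588, 3)
((545.3287353515625, -74.48088073730469), (239.908447265625, 196.25747680664062), 18.555904388427734) 2432
top 1990 ((551.2978515625, -96.80499267578125), (239.31028747558594, 286.2279052734375), 18.453380584716797) 0.01323548148351572
136 266 (540, 528, 3)
((557.2018432617188, -114.37199401855469), (239.4540252685547, 192.04989624023438), 18.171724319458008) 1840[ WARN:0@1.693] global loadsave.cpp:1063 imwrite_ Unsupported depth image for selected encoder is fallbacked to CV_8U.
```

View pics/sidez.png

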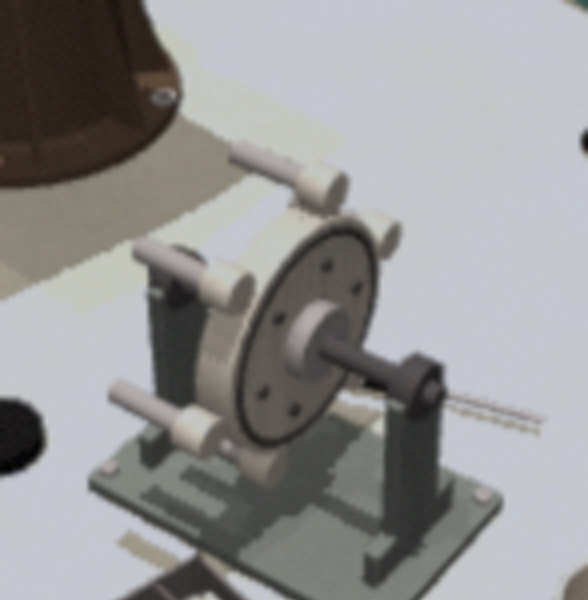

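View pics/topz.png

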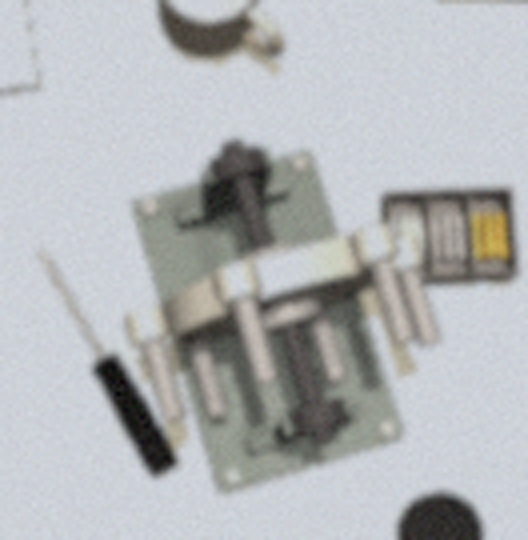

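```bash
python3 - <<'E'
from h import *
C=np.array([.553,-.095,.15]); 
# fit yaw w/ both signs of 18.4deg via plate extents, peg clustering
for yaw in np.radians([18.4]):
    ex=np.array([np.cos(yaw),np.sin(yaw),0]);ey=np.array([-ex[1],ex[0],0])
    for n in ["side","top"]:
        w=np.load(f"w_{n}.npy").reshape(-1,3);q=w-C
        X=q@ex;Y=q@ey;Z=q[:,2]
        pl=(abs(w[:,2]-.014)<.006)&(abs(X)<.14)&(abs(Y)<.09)
        print(n,"plate X",np.nanpercentile(X[pl],[1,99]),"Y",np.nanpercentile(Y[pl],[1,99]))
        r=np.hypot(Y,Z);a=np.degrees(np.arctan2(-Y,Z)) # rot about x from +z: (-sin,cos)
        pg=(X<-.018)&(X>-.075)&(r>.075)&(r<.12)&(Z>-.125)
        h,_=np.histogram(a[pg],bins=np.arange(-180,181,10));print(dict((int(k),int(v)) for k,v in zip(np.arange(-180,180,10),h) if v))
        pgf=X[(X<-.02)&(X>-.09)&(r>.085)&(r<.105)&(Z>-.1)];print(np.nanmin(pgf),np.nanpercentile(pgf,3))
E
```

```text
side plate X [-0.11580532  0.11755145] Y [-0.07456152  0.07346032]
{-90: 1, -80: 10, -30: 9, -20: 102, 30: 69, 40: 54, 90: 108, 100: 6, 150: 16}
-0.08999483744196964 -0.08815244647902162
top plate X [-0.12071081  0.11485466] Y [-0.0725618   0.07549692]
{-150: 18, -140: 72, -90: 6, -80: 102, -30: 56, -20: 67, 30: 106, 40: 16, 90: 93, 100: 4, 150: 47, 160: 38}
-0.0679883853303972 -0.0669038816485086
```

```bash
cat >> h.py <<'E'
C=np.array([.5527,-.0952,.15]); yaw=np.radians(18.4); RP=.095
def setp(c,y):
    global C,yaw,ex,ey; C=np.array(c);yaw=y
    ex=np.array([np.cos(y),np.sin(y),0]);ey=np.array([-ex[1],ex[0],0])
setp(C,yaw)
ez=np.array([0,0,1.])
def rad(phi): return -np.sin(phi)*ey+np.cos(phi)*ez   # Rx(phi) applied to +z
def tan(phi): return -np.cos(phi)*ey-np.sin(phi)*ez   # d rad/d phi
def pose(phi,psi=None,r=RP,xo=-.040,flip=1):
    "TCP pose with grasp point on peg at phi, tool tilted psi"
    if psi is None: psi=phi
    z=-rad(psi); x=flip*tan(psi); y=np.cross(z,x)
    g=C+ex*xo+r*rad(phi)
    return g-.006*z, R.from_matrix(np.stack([x,y,z],1)).as_rotvec()
E
python3 - <<'E'
from h import *
from scipy.optimize import least_squares
import h
P=[]
for n in ["side","top"]:
    P.append(np.load(f"w_{n}.npy").reshape(-1,3))
def sel(w):
    q=w-C;X=q@ex;Y=q@ey;Z=q[:,2];r=np.hypot(Y,Z)
    return w[(X<-.022)&(X>-.064)&(r>.08)&(r<.11)&(Z>-.118)]
for name,ws in [("side",P[:1]),("top",P[1:]),("both",P)]:
    w=np.vstack([sel(a) for a in ws])
    def res(p):
        q=w-np.array([C[0],C[1],.15]);Y=q@ey-p[1];Z=q[:,2]-p[2]
        k=np.arange(6)*np.pi/3+p[0]
        d=np.hypot(Y[:,None]+RP*np.sin(k),Z[:,None]-RP*np.cos(k)).min(1)-.008
        return d
    f=least_squares(res,[np.radians(-24),0,0],loss="soft_l1",f_scale=.002)
    print(name,len(w),np.degrees(f.x[0]),f.x[1:]*1e3,np.median(abs(f.fun)))
for fl in (1,-1):
  for d in range(-100,101,10):
    a=np.radians(d)
    j=manip.inverse_kinematics(*pose(a,flip=fl)); j2=manip.inverse_kinematics(*pose(a,r=.16,flip=fl))
    print(fl,d,None if j is None else np.round(j,2),j2 is not None)
print(manip.read_clock())
E
```

```text
side 308 -20.260510511831374 [1.4931919  0.66670381] 0.000864106346436811
top 528 -20.052857750308657 [ 1.0664824  -0.93336723] 0.0008964138025208857
both 836 -20.255635867774977 [ 1.08452588 -0.41492865] 0.0009927223918674904
1 -100 None False
1 -90 None False
1 -80 None False
1 -70 None True
1 -60 [ 0.52  0.62  2.17 -1.2   1.15  2.76] True
1 -50 [ 0.43  0.49  2.16 -1.11  1.01  2.56] True
1 -40 [ 0.31  0.38  2.14 -0.97  0.89  2.29] True
1 -30 [ 0.16  0.3   2.1  -0.75  0.81  1.96] True
1 -20 [ 0.02  0.27  2.04 -0.48  0.79  1.6 ] True
1 -10 [-0.13  0.27  1.97 -0.21  0.84  1.26] True
1 0 [-0.26  0.31  1.89 -0.    0.94  0.99] True
1 10 [-0.38  0.38  1.8   0.15  1.08  0.79] True
1 20 [-0.47  0.47  1.71  0.26  1.23  0.66] True
1 30 [-0.55  0.57  1.62  0.34  1.38  0.57] True
1 40 [-0.6   0.68  1.52  0.4   1.53  0.51] True
1 50 [-0.65  0.79  1.43  0.45  1.68  0.47] True
1 60 [-0.68  0.91  1.35  0.5   1.82  0.44] True
1 70 [-0.7   1.03  1.27  0.56  1.95  0.43] True
1 80 [-0.71  1.15  1.2   0.61  2.07  0.43] True
1 90 [-0.72  1.26  1.14  0.67  2.19  0.43] True
1 100 [-0.71  1.37  1.1   0.74  
[... 360 characters left out ...]
5] True
-1 -30 [ 0.16  0.3   2.1  -0.75  0.81 -1.18] True
-1 -20 [ 0.02  0.27  2.04 -0.48  0.79 -1.54] True
-1 -10 [-0.13  0.27  1.97 -0.21  0.84 -1.89] True
-1 0 [-0.26  0.31  1.89 -0.    0.94 -2.16] True
-1 10 [-0.38  0.38  1.8   0.15  1.08 -2.35] True
-1 20 [-0.47  0.47  1.71  0.26  1.23 -2.48] True
-1 30 [-0.55  0.57  1.62  0.34  1.38 -2.57] True
-1 40 [-0.6   0.68  1.52  0.4   1.53 -2.63] True
-1 50 [-0.65  0.79  1.43  0.45  1.68 -2.67] True
-1 60 [-0.68  0.91  1.35  0.5   1.82 -2.7 ] True
-1 70 [-0.7   1.03  1.27  0.56  1.95 -2.71] True
-1 80 [-0.71  1.15  1.2   0.61  2.07 -2.71] True
-1 90 [-0.72  1.26  1.14  0.67  2.19 -2.71] True
-1 100 [-0.71  1.37  1.1   0.74  2.3  -2.7 ] True
1.2
```

```bash
cat >> h.py <<'E'
setp(C+ey*.0011,yaw)
PH0=np.radians(-20.2)
def wr():
    F=np.array(manip.read_wrist_force());M=np.array(manip.read_torque());p=np.array(manip.read_tool_pos())
    T1=np.cross(p-C,F)@ex
    rr=p-C; ph=np.arctan2(-(rr@ey),rr[2])
    return dict(t=manip.read_clock(),ph=ph,F=F,M=M,T=T1,Mx=M@ex,Fl=np.array([F@ex,F@rad(ph),F@tan(ph)]),Ml=np.array([M@ex,M@rad(ph),M@tan(ph)]))
def show(tag,d): print(tag,"t%.2f ph%.2f F(x,r,t)"%(d["t"],np.degrees(d["ph"])),d["Fl"].round(2),"M",d["Ml"].round(3),"rxF %.3f"%d["T"])
E
python3 - <<'E'
from h import *
manip.gripper_to(.05)
manip.movep(*pose(PH0,r=.23))
show("air",wr()); manip.pause(.2); show("air",wr())
manip.move_linear(pose(PH0)[0],max_speed=.12)
show("in",wr())
for n in ("side","top"):
    p=manip.read_camera(n); im=p["image"][:,:,::-1]
    a=im[100:300,200:460]; cv2.imwrite(f"pics/{n}1.png",cv2.resize(a,None,fx=3,fy=3,interpolation=cv2.INTER_CUBIC))
E
```

```text
air t4.14 ph-20.08 F(x,r,t) [-0.15 -0.21  1.68] M [ 0.183  0.005 -0.002] rxF 0.397
air t4.34 ph-20.12 F(x,r,t) [0.1  0.52 0.96] M [0.131 0.04  0.018] rxF 0.227
in t5.62 ph-20.12 F(x,r,t) [-0.3   0.26 -0.46] M [ 0.154 -0.04   0.023] rxF -0.047
```

View pics/side1.png

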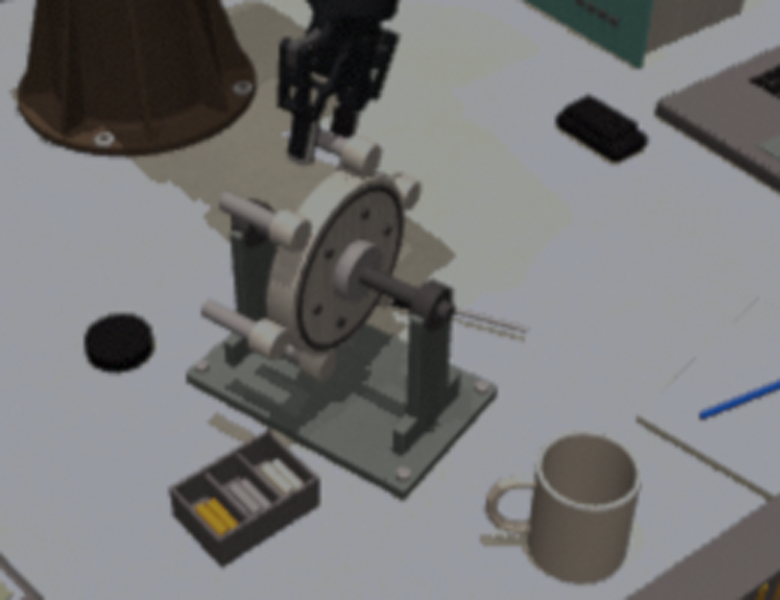

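View pics/top1.png

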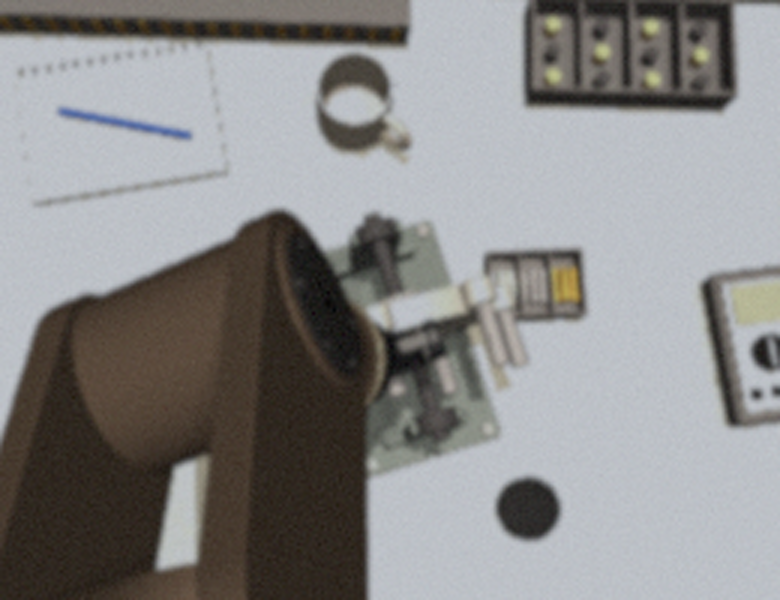

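```bash
cat >> h.py <<'E'
def avg(n=10,dt=.02):
    L=[]
    for i in range(n):
        L.append(wr()); manip.pause(dt)
    out=dict(L[-1])
    for k in ("Fl","Ml","T","ph","F","M"): out[k]=np.mean([l[k] for l in L],0)
    out["sF"]=np.std([l["Fl"] for l in L],0);out["sM"]=np.std([l["Ml"] for l in L],0)
    return out
def turn(a,b,step=np.radians(8),speed=.08,**k):
    n=max(1,int(np.ceil(abs(b-a)/step-1e-6)))
    for p in np.linspace(a,b,n+1)[1:]:
        q,o=pose(p,**k); manip.move_linear(q,o,max_speed=speed)
E
python3 - <<'E'
from h import *
t=manip.read_clock();d=avg();show("air",d);print(d["sF"].round(2),d["sM"].round(3),manip.read_clock()-t)
manip.gripper_to(.018);d=avg();show("loose",d);print(manip.read_width(),manip.read_clock())
a=PH0
for b in np.radians([-12,-4]):
    turn(a,b);a=b
    d=avg(6);show("+",d)
E
```

```text
air t5.87 ph-20.14 F(x,r,t) [ 0.08 -0.07  0.18] M [ 0.189 -0.001 -0.006] rxF 0.018
[0.52 0.57 0.56] [0.015 0.025 0.029] 0.16659999999999986
loose t6.44 ph-20.20 F(x,r,t) [ 0.09 -0.09  0.12] M [ 0.163 -0.006  0.009] rxF 0.012
0.01792161570976437 6.4583
+ t7.08 ph-11.92 F(x,r,t) [-0.18  0.1  -0.36] M [ 0.109 -0.023 -0.005] rxF -0.036
+ t7.54 ph-4.10 F(x,r,t) [-0.13 -0.47 -0.07] M [ 0.021 -0.001 -0.009] rxF -0.007
```

```bash
python3 - <<'E'
from h import *
p=manip.read_camera("side"); im=p["image"][:,:,::-1]
a=im[100:240,220:400]; cv2.imwrite("pics/side2.png",cv2.resize(a,None,fx=4,fy=4,interpolation=cv2.INTER_CUBIC))
E
```

```text
(no output)
```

View pics/side2.png

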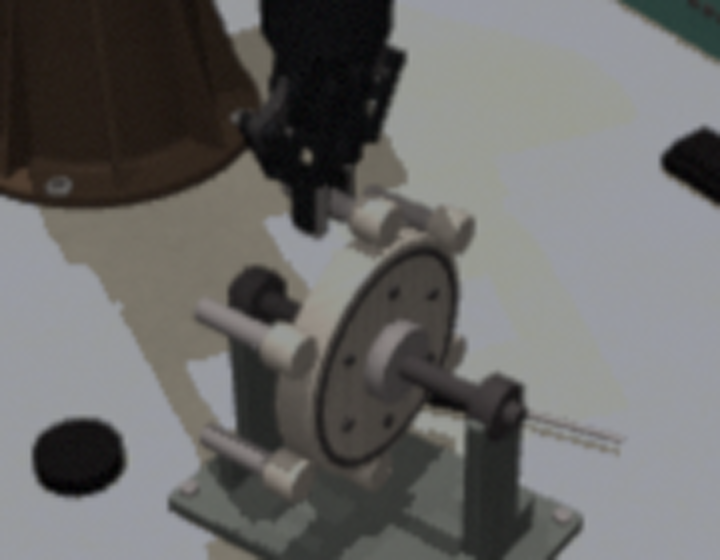

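```bash
python3 - <<'E'
from h import *
a=np.radians(-4)
for b in np.radians([-2,0]):
    turn(a,b,speed=.012);a=b
    show("i",wr());show("+",avg(6))
manip.gripper_to(.0); print(manip.read_width()); show("grip",avg(8))
for b in np.radians([3,6]):
    turn(a,b,speed=.03);a=b
    show("i",wr());show("+",avg(6))
for b in np.radians([3,0]):
    turn(a,b,speed=.03);a=b
    show("i",wr());show("-",avg(6))
E
```

```text
i t8.05 ph-1.98 F(x,r,t) [ 0.23 -0.18 -0.23] M [0.045 0.029 0.054] rxF -0.024
+ t8.13 ph-2.00 F(x,r,t) [ 0.03 -0.16 -0.23] M [0.026 0.01  0.018] rxF -0.023
i t8.59 ph0.20 F(x,r,t) [-0.21 -0.41  0.73] M [-0.049  0.029 -0.002] rxF 0.074
+ t8.68 ph0.16 F(x,r,t) [-0.18  0.28 -0.24] M [-0.014  0.005  0.008] rxF -0.024
0.014129700380046744
grip t9.03 ph0.07 F(x,r,t) [-2.28  3.65  2.05] M [-0.253 -0.006 -0.347] rxF 0.207
i t9.37 ph3.26 F(x,r,t) [-2.84  5.69  2.54] M [-0.233  0.058 -0.393] rxF 0.257
+ t9.45 ph3.26 F(x,r,t) [-2.71  5.37  2.54] M [-0.341  0.027 -0.415] rxF 0.257
i t9.79 ph6.34 F(x,r,t) [-2.7   5.89  2.13] M [-0.281 -0.013 -0.413] rxF 0.216
+ t9.88 ph6.33 F(x,r,t) [-3.1   5.96  2.59] M [-0.37   0.013 -0.427] rxF 0.262
i t10.22 ph2.99 F(x,r,t) [-4.34  5.93  2.57] M [-0.398  0.015 -0.497] rxF 0.260
- t10.30 ph2.99 F(x,r,t) [-3.22  6.36  1.28] M [-0.244  0.022 -0.487] rxF 0.130
i t10.64 ph-0.01 F(x,r,t) [-2.93  7.    2.22] M [-0.337  0.024 -0.528] rxF 0.225
- t10.72 ph-0.00 F(x,r,t) [-3.04  7.    1.54] M [-0.228  0.026 -0.502] rxF 0.156
```

```bash
timeout 60 python3 - <<'E'
from h import *
import threading,time
done=[]
def f(): manip.pause(.3); done.append(1)
print(manip.read_clock())
th=threading.Thread(target=f);th.start();L=[]
t0=time.time()
while not done and time.time()-t0<10 and len(L)<2000: L.append(manip.read_clock())
th.join();print(len(L),L[:5],L[-5:],manip.read_clock())
E
```

```text
10.7417
1 [11.0417] [11.0417] 11.0417
```

```bash
python3 - <<'E'
from h import *
a=0.0
for s in [1]*10+[-1]*8:
    a+=s*np.radians(.15)
    q,o=pose(a); manip.move_linear(q,o,max_speed=.01)
    d=avg(8,.01);p=np.array(manip.read_tool_pos());print("%.2f"%np.degrees(a),((p-q)*1e3).round(2),"F",d["Fl"].round(2),"Mx %.3f T %.3f"%(d["Ml"][0],d["T"]+d["Ml"][0]),"t%.2f"%d["t"])
E
```

```text
0.15 [-0.02  0.05  0.12] F [-2.94  8.65 -0.76] Mx 0.112 T 0.035 t11.35
0.30 [0.   0.02 0.15] F [-2.97  8.5  -0.41] Mx 0.158 T 0.117 t11.67
0.45 [-0.03  0.05  0.12] F [-2.83  8.31 -0.89] Mx 0.170 T 0.080 t11.98
0.60 [-0.02  0.07  0.14] F [-2.75  8.57 -0.54] Mx 0.166 T 0.112 t12.30
0.75 [-0.03  0.07  0.11] F [-2.95  8.47 -0.74] Mx 0.163 T 0.088 t12.62
0.90 [-0.    0.08  0.14] F [-3.08  8.8  -0.96] Mx 0.150 T 0.053 t12.93
1.05 [-0.03  0.07  0.14] F [-2.81  8.67 -0.62] Mx 0.148 T 0.086 t13.25
1.20 [-0.03  0.07  0.13] F [-2.66  8.54 -0.61] Mx 0.153 T 0.091 t13.57
1.35 [-0.03  0.08  0.13] F [-3.19  8.69 -1.37] Mx 0.162 T 0.023 t13.88
1.50 [-0.02  0.06  0.15] F [-2.74  8.26 -0.85] Mx 0.158 T 0.072 t14.20
1.35 [ 0.06 -0.15  0.15] F [-3.14  7.71  1.09] Mx -0.225 T -0.115 t14.52
1.20 [ 0.13 -0.33  0.14] F [-3.44  6.89  3.23] Mx -0.524 T -0.198 t14.83
1.05 [ 0.18 -0.5   0.15] F [-3.68  6.28  4.45] Mx -0.702 T -0.251 t15.15
0.90 [ 0.21 -0.53  0.15] F [-3.79  6.34  5.15] Mx -0.778 T -0.257 t15.47
0.75 [ 0.21 -0.55  0.14] F [-3.65  6.32  5.43] Mx -0.841 T -0.292 t15.78
0.60 [ 0.25 -0.59  0.16] F [-3.86  5.92  5.66] Mx -0.839 T -0.266 t16.10
0.45 [ 0.22 -0.57  0.15] F [-3.65  6.21  5.59] Mx -0.853 T -0.287 t16.42
0.30 [ 0.2  -0.56  0.12] F [-3.68  6.05  5.43] Mx -0.855 T -0.306 t16.73
```

```bash
cat >> h.py <<'E'
def go(a,v=.012):
    q,o=pose(a); manip.move_linear(q,o,max_speed=v)
def meas(a,kM=-.5,first=-1,n1=6,n2=7,st=np.radians(.2),rho=.28):
    "plateau readings; ends at returned a"
    out=[]
    for s,n in ((first,n1),(-first,n2)):
        for i in range(n): a+=s*st; go(a)
        x=[]
        for i in range(3):
            d=avg(6,.005); x.append([d["Fl"][2],d["Ml"][0]])
            if i<2: a+=s*st; go(a)
        x=np.array(x);b=kM*np.sin(a)
        T=rho*x[:,0]+x[:,1]-b
        print("dir%+d ph%.2f"%(s,np.degrees(a)),"Ft",x[:,0].round(2),"Mx-b",(x[:,1]-b).round(3),"T",T.round(3),"Fl",d["Fl"].round(1),"t%.2f"%d["t"])
        out.append(x.mean(0)-[0,b])
    F=[o[0] for o in out];M=[o[1] for o in out]
    g=rho*np.mean(F)+np.mean(M);f=(rho*(F[1]-F[0])+M[1]-M[0])/2
    print("g %.3f  f %.3f | force only g %.3f f %.3f"%(g,f,.095*np.mean(F),.095*(F[1]-F[0])/2))
    return a,g
E
python3 - <<'E'
from h import *
a=np.radians(.3)
turn(a,np.radians(45),step=np.radians(9),speed=.1)
a,g=meas(np.radians(45))
np.save("a.npy",a)
E
```

```text
dir-1 ph43.40 Ft [3.67 3.82 3.7 ] Mx-b [-0.52  -0.517 -0.519] T [0.507 0.551 0.518] Fl [-2.2  3.5  3.7] t20.43
dir+1 ph45.20 Ft [-2.8  -2.24 -2.76] Mx-b [0.421 0.426 0.424] T [-0.362 -0.202 -0.349] Fl [-1.8  7.8 -2.8] t22.82
g 0.110  f -0.415 | force only g 0.054 f -0.301
```

```bash
python3 - <<'E'
from h import *
a=float(np.load("a.npy"))
b=np.radians(62)
turn(a,b,step=np.radians(9),speed=.08)
manip.gripper_to(.045)
d=avg(15,.01);show("air",d);print("k",d["Ml"][0]/np.sin(b),d["F"].round(2))
q,o=pose(b,r=.19);manip.move_linear(q,o,max_speed=.2)
c=b-np.pi/3
manip.movep(*pose(c,r=.19))
p=manip.read_camera("side"); a_=p["image"][80:260,200:420,::-1]; cv2.imwrite("pics/side3.png",cv2.resize(a_,None,fx=3,fy=3,interpolation=cv2.INTER_CUBIC))
manip.move_linear(pose(c)[0],max_speed=.15)
d=avg(15,.01);show("air",d)
p=manip.read_camera("side"); a_=p["image"][80:260,200:420,::-1]; cv2.imwrite("pics/side4.png",cv2.resize(a_,None,fx=3,fy=3,interpolation=cv2.INTER_CUBIC))
np.save("a.npy",c);print(manip.read_clock())
E
```

```text
air t24.02 ph61.87 F(x,r,t) [ 0.07 -0.19 -0.01] M [-0.43   0.002 -0.007] rxF -0.001
k -0.48737359105217326 [ 0.01  0.19 -0.08]
air t26.74 ph2.28 F(x,r,t) [0.19 0.24 0.  ] M [-0.033 -0.01  -0.014] rxF 0.000
26.8
```

View pics/side4.png

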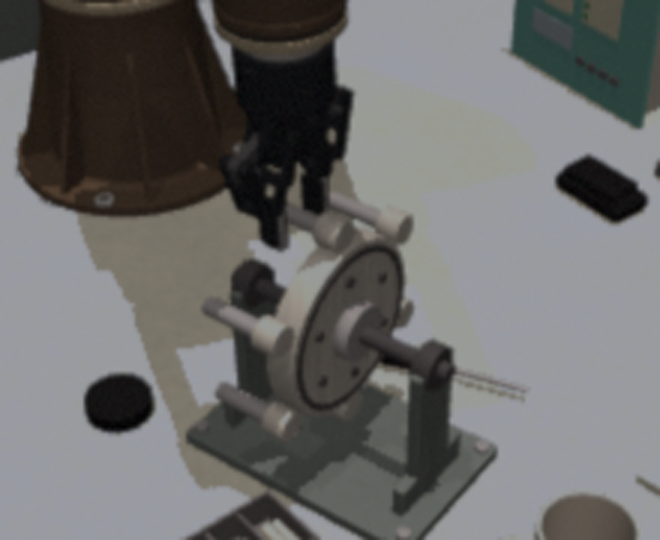

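```bash
python3 - <<'E'
from h import *
a=float(np.load("a.npy"))
manip.gripper_to(0);print(manip.read_width())
a,g=meas(a,kM=-.487,n1=4,n2=5)
b=np.radians(26); turn(a,b,step=np.radians(8),speed=.08)
a,g=meas(b,kM=-.487,n1=4,n2=5)
np.save("a.npy",a);print(manip.read_clock())
E
```

```text
0.014277601160079041
dir-1 ph0.80 Ft [3.46 3.49 3.29] Mx-b [-0.558 -0.577 -0.579] T [0.412 0.401 0.341] Fl [-2.1  5.7  3.3] t28.82
dir+1 ph2.20 Ft [-3.04 -3.2  -2.67] Mx-b [0.434 0.464 0.465] T [-0.417 -0.432 -0.284] Fl [-1.   8.  -2.7] t30.73
g 0.004  f -0.381 | force only g 0.021 f -0.303
dir-1 ph24.80 Ft [1.67 2.01 1.93] Mx-b [-0.353 -0.342 -0.353] T [0.114 0.219 0.187] Fl [-0.6  7.1  1.9] t33.35
dir+1 ph26.20 Ft [-3.89 -4.08 -3.82] Mx-b [0.663 0.638 0.634] T [-0.426 -0.503 -0.437] Fl [-0.4  9.8 -3.8] t35.25
g -0.141  f -0.314 | force only g -0.098 f -0.275
35.2583
```

```bash
cat >> h.py <<'E'
def meas2(a,kM=-.487,first=-1,n1=4,n2=6,st=np.radians(.3),rho=.28,n=50):
    res=[]
    for s,m in ((first,n1),(-first,n2)):
        for i in range(m): a+=s*st; go(a)
        for i in range(2):
            d=avg(n,.002);F,M=d["Fl"][2],d["Ml"][0]-kM*np.sin(a)
            print("dir%+d ph%.2f Ft %.2f M %.3f T %.3f t%.2f"%(s,np.degrees(a),F,M,rho*F+M,d["t"]),d["Fl"].round(1))
            if i==0: a+=s*st; go(a)
            r=(F,M)
        res.append(r)
    res=np.array(res);g=res.mean(0)@[rho,1];f=abs((res[1]-res[0])@[rho,1])/2
    print("g %.3f f %.3f forceonly %.3f"%(g,f,.095*res[:,0].mean()))
    return a,g
E
python3 - <<'E'
from h import *
from scipy.optimize import least_squares
th=np.radians([.75,44.3,61.5,85.5]);g=np.array([.32,.11,.004,-.141])
f=least_squares(lambda p:np.r_[(p[0]*np.sin(p[1]-th)-g)/.03,(p[0]-.28)/.025],[.28,1.1]);print(f.x[0],np.degrees(f.x[1]),f.fun)
a=float(np.load("a.npy"))
b=np.radians(3); turn(a,b,step=np.radians(8),speed=.08)
a,g=meas2(b)
np.save("a.npy",a);print(manip.read_clock())
E
```

```text
0.313402170554588 63.30515596131887 [-1.39565667 -0.26465227  0.19574629  0.75366632  1.33608682]
dir-1 ph1.80 Ft 2.17 M -0.351 T 0.257 t37.21 [-5.  19.5  2.2]
dir-1 ph1.50 Ft 2.45 M -0.386 T 0.300 t37.46 [-5.  20.2  2.5]
dir+1 ph3.30 Ft -4.56 M 0.643 T -0.634 t38.96 [-3.6 21.4 -4.6]
dir+1 ph3.60 Ft -3.64 M 0.683 T -0.336 t39.21 [-3.7 21.1 -3.6]
g -0.018 f 0.318 forceonly -0.056
39.2083
```

```bash
python3 - <<'E'
import h
from h import *
a=float(np.load("a.npy"))
manip.gripper_to(.03); d=avg(30,.005); show("air",d); b=d["Ml"][0]
manip.gripper_to(0); show("g",avg(20,.005))
rho=.28;R_=[]
for s,m in ((-1,5),(1,6)):
    for i in range(m): a+=s*np.radians(.3); go(a)
    X=[]
    for i in range(3):
        if i: a+=s*np.radians(.2); go(a)
        manip.pause(.1); d=avg(20,.01);F,M=d["Fl"][2],d["Ml"][0]-b
        X.append((F,M,d["Fl"][1]));print("dir%+d ph%.2f Ft %.2f M %.3f T %.3f t%.2f"%(s,np.degrees(a),F,M,rho*F+M,d["t"]),d["Fl"].round(1))
    R_.append(np.mean(X[1:],0))
R_=np.array(R_);print("g",R_.mean(0)[:2]@[rho,1],"f",(R_[1]-R_[0])[:2]@[rho,1]/2, "fo",.095*R_[:,0].mean())
np.save("a.npy",a);print(manip.read_clock())
E
```

```text
air t39.75 ph3.69 F(x,r,t) [-0.06  0.09  0.1 ] M [-0.04   0.007  0.004] rxF 0.010
g t40.20 ph3.60 F(x,r,t) [-1.31  4.15 -0.11] M [-0.055  0.026 -0.235] rxF -0.011
dir-1 ph2.10 Ft 3.64 M -0.573 T 0.445 t41.72 [-2.8  5.5  3.6]
dir-1 ph1.90 Ft 3.62 M -0.601 T 0.412 t42.23 [-2.8  5.6  3.6]
dir-1 ph1.70 Ft 3.71 M -0.597 T 0.442 t42.75 [-3.   5.6  3.7]
dir+1 ph3.50 Ft -2.59 M 0.366 T -0.359 t44.52 [-2.   8.  -2.6]
dir+1 ph3.70 Ft -2.66 M 0.376 T -0.368 t45.03 [-1.9  8.1 -2.7]
dir+1 ph3.90 Ft -2.60 M 0.392 T -0.335 t45.55 [-1.9  7.9 -2.6]
g 0.03783621533551021 f -0.3890375621526727 fo 0.04925649820238804
45.5583
```

```bash
python3 - <<'E'
import h
from h import *
a=float(np.load("a.npy"))
b=np.radians(17); turn(a,b,step=np.radians(7),speed=.08); a=b
manip.gripper_to(.03); d=avg(30,.005); show("air",d); b=d["Ml"][0]
manip.gripper_to(0); show("g",avg(10,.005))
rho=.28;R_=[]
for s,m in ((-1,6),(1,7)):
    for i in range(m): a+=s*np.radians(.3); go(a)
    X=[]
    for i in range(2):
        if i: a+=s*np.radians(.2); go(a)
        manip.pause(.08); d=avg(25,.008);F,M=d["Fl"][2],d["Ml"][0]-b
        X.append((F,M));print("dir%+d ph%.2f Ft %.2f M %.3f T %.3f t%.2f"%(s,np.degrees(a),F,M,rho*F+M,d["t"]),d["Fl"].round(1))
    R_.append(np.mean(X,0))
R_=np.array(R_);print("g",R_.mean(0)@[rho,1],"f",(R_[1]-R_[0])@[rho,1]/2, "fo",.095*R_[:,0].mean())
np.save("a.npy",a);print(manip.read_clock())
E
```

```text
air t46.68 ph16.84 F(x,r,t) [0.1  0.16 0.04] M [-0.139  0.003  0.002] rxF 0.004
g t47.05 ph17.00 F(x,r,t) [-0.59  4.63 -1.1 ] M [-0.015  0.033 -0.118] rxF -0.111
dir-1 ph15.20 Ft 2.62 M -0.435 T 0.300 t48.84 [-1.8  6.7  2.6]
dir-1 ph15.00 Ft 2.88 M -0.453 T 0.354 t49.38 [-1.7  6.9  2.9]
dir+1 ph17.10 Ft -3.36 M 0.449 T -0.490 t51.42 [-1.2  9.  -3.4]
dir+1 ph17.30 Ft -3.36 M 0.476 T -0.464 t51.97 [-1.3  8.9 -3.4]
g -0.07522049906596247 f -0.4020570291538925 fo -0.028685796203389315
51.975
```

```bash
python3 - <<'E'
import h
from h import *
a=float(np.load("a.npy"))
b=np.radians(6.6); turn(a,b,step=np.radians(6),speed=.08); a=b
manip.gripper_to(.03); d=avg(30,.005); show("air",d); b=d["Ml"][0]
manip.gripper_to(0)
rho=.28;R_=[]
for s,m in ((-1,5),(1,6)):
    for i in range(m): a+=s*np.radians(.3); go(a)
    X=[]
    for i in range(2):
        if i: a+=s*np.radians(.2); go(a)
        manip.pause(.05); d=avg(25,.008);F,M=d["Fl"][2],d["Ml"][0]-b
        X.append((F,M));print("dir%+d ph%.2f Ft %.2f M %.3f T %.3f t%.2f"%(s,np.degrees(a),F,M,rho*F+M,d["t"]),d["Fl"].round(1))
    R_.append(np.mean(X,0))
R_=np.array(R_);print("g",R_.mean(0)@[rho,1],"f",(R_[1]-R_[0])@[rho,1]/2, "fo",.095*R_[:,0].mean())
np.save("a.npy",a);print(manip.read_clock(),manip.read_width())
E
```

```text
air t53.05 ph6.77 F(x,r,t) [ 0.12 -0.09  0.07] M [-0.057  0.003  0.003] rxF 0.007
dir-1 ph5.10 Ft 2.89 M -0.420 T 0.389 t54.84 [-3.1  5.8  2.9]
dir-1 ph4.90 Ft 3.00 M -0.452 T 0.389 t55.35 [-3.   5.8  3. ]
dir+1 ph6.70 Ft -3.32 M 0.514 T -0.417 t57.11 [-2.5  8.3 -3.3]
dir+1 ph6.90 Ft -3.42 M 0.537 T -0.421 t57.62 [-2.4  8.3 -3.4]
g -0.015122523203551445 f -0.40387213876986033 fo -0.020312467121007833
57.625 0.014023523937117748
```

```bash
python3 - <<'E'
from h import *
a=float(np.load("a.npy"))
turn(a,np.radians(4.9),speed=.03)
manip.pause(.4); d=avg(10); show("hold",d); print(manip.read_width(),np.abs(manip.read_joint_velocities()).max())
for n in ("side","top"):
    p=manip.read_camera(n); im=p["image"][100:300,200:460,::-1]; cv2.imwrite(f"pics/{n}f.png",cv2.resize(im,None,fx=3,fy=3,interpolation=cv2.INTER_CUBIC))
print(manip.read_clock())
E
```

```text
hold t58.44 ph4.70 F(x,r,t) [-2.64  8.93 -2.79] M [ 0.339  0.037 -0.405] rxF -0.282
0.014458295579713258 0.0015183656981292066
58.5583
```

View pics/sidef.png

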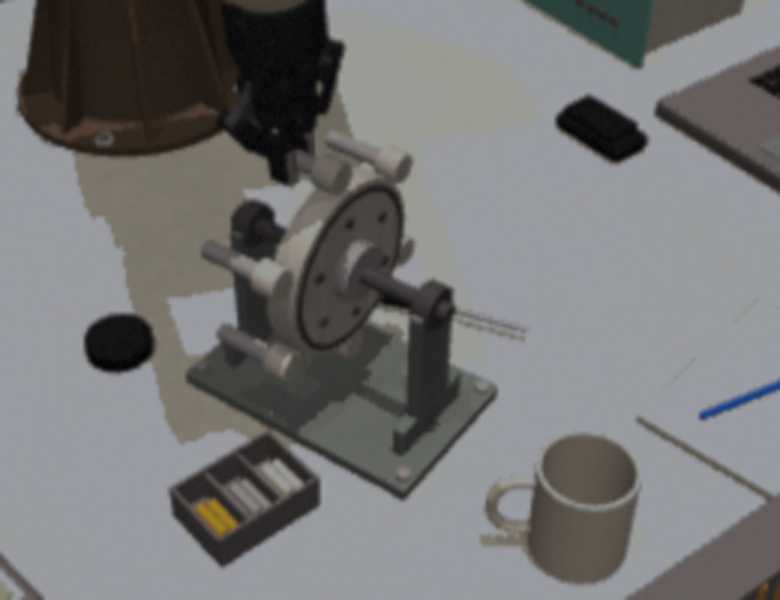

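```bash
python3 - <<'E'
from workcell import manip
print(manip.read_tool_pos(),manip.read_clock()); manip.sign_off()
E
```

```text
[ 0.51701107 -0.11466074  0.2507558 ] 58.5583
the job is handed in; nothing more can be done
```

I turned the wheel about 85° from where it started and handed the job in at 58.6 s, with the gripper still closed on a peg. I estimate the heavy side is straight down to within about 4°.

**How I found it:** I gripped a peg and turned the wheel slowly in both directions at several angles, so that bearing friction cancelled out of the readings. I moved to the next peg once along the way. The measured gravity torque, against how far the wheel was turned from the first measuring position, was:

| Wheel turned | Gravity torque (N m) |
|---|---|
| about 1° | +0.32 |
| 44° | +0.11 |
| 62–63° | +0.004, +0.04 and −0.02 |
| 66° | −0.015 |
| 76° | −0.075 |
| 86° | −0.14 |

The torque falls through zero, which is what straight down should give rather than straight up. I placed the wheel at about 65°.

**Where the readings disagreed:**
- **Spread:** taken one at a time, the readings put the balance point anywhere from 58° to 70°, so 65° is a compromise.
- **Friction check:** the better readings gave 0.38–0.42 N m of bearing friction, against the 0.38 N m stated. Two others gave only about 0.32 N m, so I trusted them less.

**Last checks:** the arm was still, the gripper was closed on the peg at 14 mm, and the force on the wrist was under 10 N. In the last side-camera picture the peg was gripped, and the fuse tray, mug, tape and mouse were where they had been. The multimeter and screwdriver were outside that view or hidden in it, and I did not check them again.

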